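Seat the keyed spindle in the tube-rotator hub and hold it down

ROBOT

A 6-joint arm with a two-finger parallel gripper is mounted at the origin on a cart in front of the work surface, level with it; the furniture and walls round the work are solid. World frame = base frame: x ahead of the robot, y to its left, z up, the work surface at z = 0. Lengths are in m, angles in rad, forces in N, time in s.
With the tool pointing down it reaches from about 0.325 to 0.85 m from the base axis. Payload 4.4 kg.
Tool frame: the origin (TCP) lies between the finger pads; the fingertips stand 17 mm ahead of it and the grasp point (between the pads) lies 2 mm behind it; z points along the fingers, x is the direction in which the jaws open and shut, and the axes are right-handed (so a half turn about z gives the same grasp; the last joint's range is limited). The gripper opens to 94 mm and grips with 3 to 60 N. Pads are 16 mm wide; open, the fingers measure 119 mm over their backs; the gripper's body (75 mm by 177 mm) begins 78 mm behind the grasp point.
Start: joints at [1.133, 0.207, 1.542, -0, 1.393, -0.15], TCP at [0.163, 0.551, 0.222] pointing down, gripper open.
Joint ranges: [-2.73, 2.73], [-0.86, 2.22], [0.23, 2.46], [-1.11, 4.25], [0.08, 2.63], [-2.82, 2.82]. Speed limits (rad/s): [2.79, 2.79, 3.14, 3.14, 3.14, 3.14].

INTERFACE

Orientations are given as a unit quaternion [w, x, y, z].
In Python, from cell import r gives the robot as it stands.
- The arm moves only by the tool drive_tool, never from a script. Its argument "motion" is a list of rows, each a list of 7 numbers: the finger opening in m, from 0 to 0.094, then the shift along the tool's x, y, z in m, then the turn, a rotation vector about the tool's x, y, z in rad. A call has 1 to 20 rows; each row shifts and turns the pose as measured when the row begins, along the tool's axes as they then stand; what a row does not reach is not made up. A row lasts 1/8 s, in which the tool goes at most 62.5 mm and 10.7 degrees, less where a joint would pass 70% of its speed; a pose out of reach is approached as far as the arm can. A call is refused whole if a number of a shift passes 0.0625 or a number of a turn 0.188, either way. A call with a gripper value outside its range is refused whole. The fingers move at their own pace and stop on an object; "squeeze" is the grip in N (left out, the last holds). Time passes only in rows, so rows that do not move let the fingers close. It gives the time, the measured TCP pose, the force and the opening at its end, in the units of the state.
- r.sense(): the state, without advancing time (a new reading comes with each control period).
- r.grab_frame(name): name is "side" or "top" or "wrist"; returns the picture (384x512x3 uint8, red, green, blue); there is no depth.
- r.camera_model(name): a dict with "fx", "fy", "cx", "cy" (pixels), "rvec" (rotation vector, rad) and "tvec" (3), from world to camera coordinates, as OpenCV has them; the wrist camera has in their place "T_tool_cam" (4x4, takes a point from camera to tool coordinates, whose origin is the TCP and whose axes are the tool frame's). Camera axes: x right, y down, z forward; pixel columns grow to the right and rows downward; lengths in m; the calibration is good to about 2 mm. A picture is of the moment at which its call begins: read the wrist's pose just before it. camera_model takes no time and is no camera call.
- r.finish_job(): hands the job in, once; it reports no verdict.
The state is a dict: "clock": time; "joint_pos": joint angles; "qd": joint speeds; "joint_efforts": joint torques, N m; "position": TCP position; "orientation": TCP orientation; "wrist_force": force on the tool from outside, world axes, zero at the start; "ft_torque": the same for the moment, N m; "width": opening from 0.0 (shut) to 1.0 (fully open).
Only numpy, scipy, OpenCV 4.12 (cv2) and the standard library are available. Lean on these libraries where they do the work, as an engineer would, in place of code of your own. Each camera call takes 0.05 s, during which the arm holds its last target.

TASK

Take the blue-handled keyed spindle out of its parking block, put it nose down into the bore of the tube-rotator's pulley hub, turning it until its key slips into the keyway, and keep pushing against the spring ejector until the flange lies flush on the hub face. A colleague is about to fit the retaining screw, so finish while still gripping the spindle and holding it down fully home: do not let go. Leave the bottle, the tape roll and the pen where they are.

Things in the scene. Friction and masses are not known exactly. Their poses are not given: they have to be found in the camera images.
- spindle: Loose keyed spindle, about 220 g, at the start upright in the parking block, hanging by its flange. Origin: centre of the flange's underside; z up along the shaft, x towards the key. Steel shaft 20 mm diameter reaches 42 mm down from the origin, its last 7 mm tapering to a 13 mm nose. Flange 54 mm diameter, from 0 to 6 mm above the origin, with a red mark on its +x side, over the key.
- grip_block (a point): Centre of the spindle's blue grip block, 23 mm above the spindle's origin, axes as the spindle's: 36 mm along x, 16 mm along y, 34 mm high, standing on the flange (its foot is 17 mm below this point). Pinch it across the 16 mm, fingers closing along y. A red stripe on its top lies on the key's side (+x).
- key_foot (a point): Lower end of the spindle's brass key, on the key's outer face, 15 mm from the shaft's axis along +x and 32 mm below the spindle's origin. The key is 6 mm wide (along y), stands 5 mm out of the shaft and runs from here up to the flange. The last 10 mm of the shaft have no key, so the nose enters the bore before the key meets the hub face.
- drive_unit: Fixed drive unit: grey base 150 x 120 x 22 mm with an upright round pulley hub on it, 68 mm diameter with a black belt groove, top face 75 mm above the worktop. Origin: on the worktop under the hub's axis; z up, x towards the keyway. The hub does not turn.
- hub_face (a point): Centre of the bore in the hub's flat top face; axes as the drive unit's. Bore 22 mm diameter, its keyway 8.5 mm wide on the +x side, reaching 17 mm from the axis, the whole depth; a red mark on the face lies just outside the keyway. The face is a hard stop for the flange.
- ejector (a joint): Travel in m of the spring ejector in the bottom of the bore: 0 = up (its top 34 mm below the hub face), grows as it is pressed down; 0.008 when the flange lies on the hub face, limit 0.010. It pushes up with 4.5 N at 0 and 12.5 N at 0.008, so a spindle let go rises again by some millimetres.
- parking_block: Fixed grey block 76 x 76 x 50 mm with a 35 mm hole right through; origin at its underside centre on the worktop. The spindle's flange rests on its top.
- amber_bottle: Bystander: brown bottle with black cap, 64 mm diameter, 103 mm high, origin at its underside centre.
- tape_roll: Bystander: roll of tape lying flat, 73 mm diameter, 19 mm high, origin at its underside centre.
- blue_marker: Bystander: white pen with blue cap lying along its y axis, 14 x 128 x 16 mm, origin at its underside centre.
There are look-alikes about, which are no part of the job. What is shaped like the spindle but pink is not meant.

How it is judged:
On the way, in this order (a step that is already met when the one before it is completed fails the run):
1. the spindle is gripped and lifted clear of the parking block (height (world z) of spindle above 0.105 m and contact force between the fingers and spindle above 1 N), for 0.1 s.
2. the key has slipped into the keyway (z of spindle in the frame of hub_face below 0.026 m and horizontal distance between spindle and hub_face below 0.004 m and angle between the x axis of spindle and the x axis of drive_unit, either way round below 0.15 rad and angle between spindle's own z axis and vertical below 0.08 rad), for 0.1 s.
At the end, for the whole second after the job is handed in: The spindle is upright (within 0.08 rad) on the hub's axis (within 4 mm), its key in the keyway (within 0.15 rad), its flange within 2 mm of the hub face with the ejector pressed at least 5.5 mm, and the fingers still hold it there (over 2 N) at rest (z of spindle in the frame of hub_face below 0.002 m and horizontal distance between spindle and hub_face below 0.004 m and angle between the x axis of spindle and the x axis of drive_unit, either way round below 0.15 rad and angle between spindle's own z axis and vertical below 0.08 rad and value of joint ejector above 0.0055 m and contact force between the fingers and spindle above 2 N and linear speed of spindle below 0.02 m/s); the arm keeps its last pose, push and grip.
It fails at once if the bottle is shifted by more than 30 mm (distance of amber_bottle from where it was at the start of the episode above 0.03 m).
It fails at once if the tape roll is shifted by more than 30 mm (distance of tape_roll from where it was at the start of the episode above 0.03 m).
It fails at once if the pen is shifted by more than 30 mm (distance of blue_marker from where it was at the start of the episode above 0.03 m).
It also fails if it takes over 35 s, if anything falls off the work surface, if the arm or the gripper's body presses on something with over 40 N, if the wrist force passes 120 N, or if a joint passes its speed limit or range.

## Working session

There is one attempt and no reset: what is moved stays moved. The work goes in short steps, Python scripts to look and compute and a tool call to move; the robot and the scene stay as the last step left them, time stands still between calls to the robot, and variables do not carry over. Pictures are saved under pics/ and viewed, and the job is handed in when it is done.

Besides the shell and the picture viewer there is one more tool, called after "Call:" as a command line: name --pt "numbers of a row" for each row, then --argument value for the rest. drive_tool: Moves the arm, as the interface text tells. Its arguments: {"type":"object","properties":{"motion":{"type":"array","items":{"type":"array","items":{"type":"number"}}},"squeeze":{"type":"number"}},"required":["motion"]}

```bash
ls; mkdir -p pics; cat > h.py <<'E'
import cv2,numpy as np
from cell import r
def snap(n,f):
    s=r.sense(); im=r.grab_frame(n); cv2.imwrite('pics/'+f,im[:,:,::-1]); return s,im
E
python3 - <<'E'
from h import *
s=r.sense();print(s)
for n in('side','top','wrist'):
    snap(n,n+'0.png');print(n,r.camera_model(n))
E
```

```text
pics
{'clock': 0.0, 'joint_pos': array([ 1.13250674e+00,  2.07407336e-01,  1.54295983e+00, -7.17657164e-06,
        1.39349879e+00, -1.50530477e-01]), 'qd': array([ 0.00081109,  0.00070877,  0.00071458, -0.00050706,  0.00134409,
        0.00038211]), 'joint_efforts': array([-6.69752371e-04, -3.70873511e+01, -2.81419820e+01,  6.99298899e-02,
        3.58974491e-02, -1.60962745e-04]), 'position': array([0.16288374, 0.5506368 , 0.22129519]), 'orientation': array([ 5.39042457e-04,  8.01187029e-01,  5.98412945e-01, -1.00071078e-03]), 'wrist_force': array([-0.26821304,  0.32829251, -0.17110688]), 'ft_torque': array([-0.02346149,  0.02607108,  0.03569917]), 'width': 1.0001672293454387}
side {'fx': 377.12133061621773, 'fy': 377.12133061621773, 'cx': 263.1807082005854, 'cy': 194.49435012694644, 'rvec': array([ 0.25355787, -2.62678777,  1.51658849]), 'tvec': array([0.57151214, 0.14417764, 0.89986354])}
top {'fx': 365.3615763939016, 'fy': 365.3615763939016, 'cx': 258.19259639105564, 'cy': 190.3301667390757, 'rvec': array([ 1.98081157, -2.25002148,  0.22400804]), 'tvec': array([-0.01237025,  0.60076687,  0.80774314])}
wrist {'fx': 321.1058108077208, 'fy': 321.1058108077208, 'cx': 257.9279687477979, 'cy': 193.40872802487524, 'T_tool_cam': array([[ 9.99999422e-01,  1.25078385e-04,  1.06810001e-03,
         5.96083178e-05],
       [-4.28294654e-04,  9.57366396e-01,  2.88876099e-01,
        -8.50502450e-02],
       [-9.86430900e-04, -2.88876390e-01,  9.57365896e-01,
        -1.62312325e-01],
       [ 0.00000000e+00,  0.00000000e+00,  0.00000000e+00,
         1.00000000e+00]])}
```

View pics/side0.png

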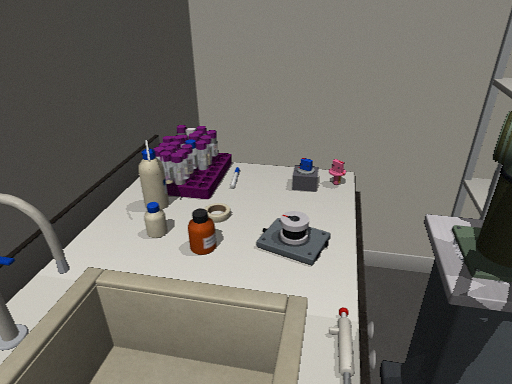

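View pics/top0.png

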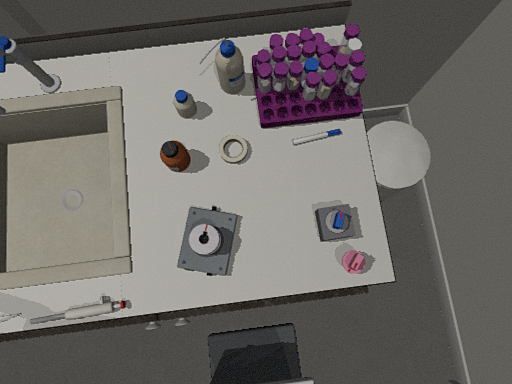

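View pics/wrist0.png

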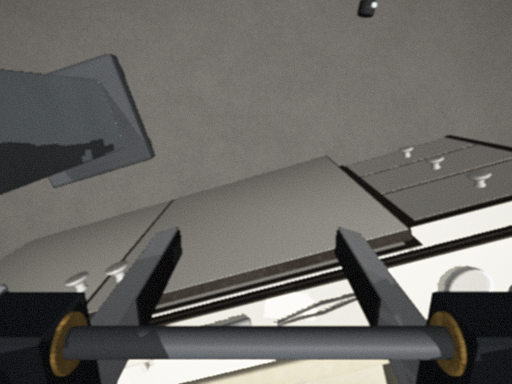

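```bash
cat >> h.py <<'E'
def RT(n,s=None):
    m=r.camera_model(n)
    K=np.array([[m['fx'],0,m['cx']],[0,m['fy'],m['cy']],[0,0,1]])
    if n=='wrist':
        w,x,y,z=s['orientation']
        from scipy.spatial.transform import Rotation as Ro
        T=np.eye(4);T[:3,:3]=Ro.from_quat([x,y,z,w]).as_matrix();T[:3,3]=s['position']
        W=T@m['T_tool_cam']; C=np.linalg.inv(W)
        return K,C[:3,:3],C[:3,3]
    return K,cv2.Rodrigues(m['rvec'])[0],m['tvec']
def ray(n,uv,z,s=None):
    K,R,t=RT(n,s); d=R.T@np.linalg.inv(K)@np.array([uv[0],uv[1],1.]); c=-R.T@t
    return c+d*(z-c[2])/d[2]
def proj(n,P,s=None):
    K,R,t=RT(n,s); p=K@(R@np.array(P,float)+t); return p[:2]/p[2]
def crop(im,f,x0,y0,x1,y1,k):
    cv2.imwrite('pics/'+f,cv2.resize(im[y0:y1,x0:x1,::-1],None,fx=k,fy=k,interpolation=cv2.INTER_CUBIC))
E
python3 - <<'E'
from h import *
for P in [(0,0,0),(.163,.551,.22),(.5,0,0),(.5,.3,0)]: print(P,proj('top',P),proj('side',P))
im=cv2.imread('pics/top0.png')[:,:,::-1]
a=cv2.resize(im[190:290,165:265],None,fx=4,fy=4,interpolation=2)
b=cv2.resize(im[190:290,290:390],None,fx=4,fy=4,interpolation=2)
cv2.imwrite('pics/c1.png',np.hstack([a,b])[:,:,::-1])
for n,uv,z in [('spindle top',(339,220),.09),('hub',(205,239),.075),('bottle',(175,157),.05),('pink',(353,261),.04),('park',(336,224),.05),('tape',(233,149),.02),('pen',(317,137),.015),('bottlecap',(171,149),.1)]: print(n,ray('top',uv,z))
for n,uv,z in [('spindle top',(306,163),.09),('hub',(295,220),.075)]: print(n,ray('side',uv,z))
E
```

```text
(0, 0, 0) [252.59723619 462.07141711] [502.69415662 254.91736062]
(0.163, 0.551, 0.22) [-87.96622899 468.87804871] [593.25715692 420.00346285]
(0.5, 0, 0) [227.7557624  236.58467374] [294.17596514 231.6133345 ]
(0.5, 0.3, 0) [106.80185802 252.07926562] [275.18606672 320.82803751]
spindle top [ 0.49746967 -0.2599405   0.09      ]
hub [0.49467695 0.0462926  0.075     ]
bottle [0.70530157 0.1033259  0.05      ]
pink [ 0.40291575 -0.28761428  0.04      ]
park [ 0.49270864 -0.26058841  0.05      ]
tape [ 0.71748824 -0.03920501  0.02      ]
pen [ 0.72365286 -0.25769057  0.015     ]
bottlecap [0.70930584 0.100961   0.1       ]
spindle top [ 0.49635249 -0.2322663   0.09      ]
hub [0.49395709 0.05744613 0.075     ]
```

View pics/c1.png

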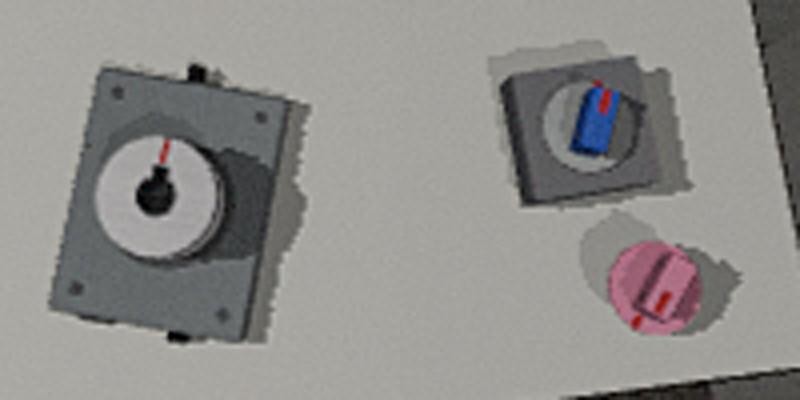

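```bash
cat >> h.py <<'E'
def blue(im):
    h=cv2.cvtColor(im,cv2.COLOR_RGB2HSV); return cv2.inRange(h,(105,120,50),(130,255,255))
def red(im):
    h=cv2.cvtColor(im,cv2.COLOR_RGB2HSV); return cv2.inRange(h,(0,120,70),(8,255,255))|cv2.inRange(h,(172,120,70),(180,255,255))
def blobs(m,a=3):
    n,l,st,c=cv2.connectedComponentsWithStats(m); return [(st[i].tolist(),c[i].round(1).tolist()) for i in range(1,n) if st[i,4]>=a]
def totool(dw,s=None):
    from scipy.spatial.transform import Rotation as Ro
    s=s or r.sense(); w,x,y,z=s['orientation']; return Ro.from_quat([x,y,z,w]).inv().apply(dw)
def yaw(s=None):
    from scipy.spatial.transform import Rotation as Ro
    s=s or r.sense(); w,x,y,z=s['orientation']; X=Ro.from_quat([x,y,z,w]).as_matrix(); return np.arctan2(X[1,0],X[0,0]),X[:,2]
E
python3 - <<'E'
from h import *
im=cv2.imread('pics/top0.png')[:,:,::-1]
print(blobs(blue(im)));print(blobs(red(im)))
s=r.sense();print(yaw(s))
for t in [(.45,.42),(.49,.2),(.47,-.26)]: print(t,totool(np.array([t[0],t[1],.22])-s['position'],s))
E
```

```text
[([0, 36, 10, 16, 103], [3.3, 42.7]), ([220, 40, 15, 17, 187], [227.1, 48.5]), ([0, 55, 5, 17, 80], [2.0, 63.1]), ([304, 57, 15, 17, 161], [310.7, 64.5]), ([313, 71, 3, 1, 3], [314.0, 71.0]), ([230, 77, 8, 5, 12], [233.5, 79.0]), ([175, 90, 12, 12, 106], [180.5, 95.3]), ([328, 129, 13, 7, 59], [333.8, 132.1]), ([333, 212, 12, 17, 123], [338.1, 220.6])]
[([177, 156, 2, 3, 3], [177.3, 157.0]), ([340, 212, 2, 6, 8], [340.6, 214.8]), ([205, 225, 2, 6, 6], [205.5, 227.5]), ([353, 263, 5, 6, 17], [355.1, 265.4]), ([348, 269, 3, 3, 8], [348.9, 269.9]), ([120, 301, 4, 7, 19], [121.6, 304.3])]
(np.float64(1.2830401843338426), array([-7.60301759e-04, -1.62252648e-03, -9.99998395e-01]))
(0.45, 0.42) [-0.04396265  0.31236596  0.00152949]
(0.49, 0.2) [-0.24356456  0.41315767  0.00185603]
(0.47, -0.26) [-0.69032612  0.52452884  0.0026176 ]
```

Call:
drive_tool --pt "0.094 -0.01 0.03 0 0 0 0" --pt "0.094 -0.01 0.055 0 0 0 0" --pt "0.094 -0.01 0.055 0 0 0 0" --pt "0.094 -0.01 0.055 0 0 0 0" --pt "0.094 -0.02 0.055 0 0 0 0" --pt "0.094 -0.03 0.05 0 0 0 0" --pt "0.094 -0.045 0.03 0 0 0 0" --pt "0.094 -0.055 0.016 0 0 0 0" --pt "0.094 -0.055 0.016 0 0 0 0" --pt "0.094 -0.055 0.016 0 0 0 0" --pt "0.094 -0.055 0.016 0 0 0 0" --pt "0.094 -0.055 0.016 0 0 0 0" --pt "0.094 -0.055 0.016 0 0 0 0" --pt "0.094 -0.055 0.016 0 0 0 0"

```text
clock: 1.9
position: [0.4482, -0.0896, 0.2187]
orientation: [0.001, 0.798, 0.602, -0.002]
wrist_force: [0.3, -1.5, 0.4]
width: 0.999
```

Call:
drive_tool --pt "0.094 -0.05 0.02 0 0 0 0" --pt "0.094 -0.05 0.02 0 0 0 0" --pt "0.094 -0.05 0.02 0 0 0 0" --pt "0.094 -0.02 0.005 0 0 0 0" --pt "0.094 0 0 0 0 0 0"

```text
clock: 2.52
position: [0.4618, -0.2793, 0.218]
orientation: [-0.0, 0.8, 0.599, -0.002]
wrist_force: [-0.2, 0.5, 0.4]
width: 1.0
```

```bash
python3 - <<'E'
from h import *
s,im=snap('wrist','w1.png')
print(s['position'],yaw(s),s['joint_pos'])
print(blobs(blue(im),30));print(blobs(red(im),8))
E
```

```text
[ 0.46176937 -0.27928134  0.21798334] (np.float64(1.2856786108140115), array([-0.00292074, -0.00153735, -0.99999455])) [-0.70249908  0.13669261  1.63232024 -0.00312088  1.37381662 -1.98756229]
[([276, 195, 21, 44, 604], [285.6, 214.8]), ([285, 359, 12, 4, 31], [289.6, 360.4])]
[([230, 102, 17, 27, 205], [238.0, 115.1]), ([210, 109, 23, 25, 145], [219.9, 120.4]), ([243, 128, 6, 3, 8], [245.4, 128.9]), ([247, 128, 6, 7, 10], [249.7, 130.8]), ([243, 135, 6, 7, 15], [245.5, 138.0]), ([235, 147, 6, 5, 10], [237.4, 149.5]), ([282, 225, 5, 13, 47], [284.1, 231.1])]
```

View pics/w1.png

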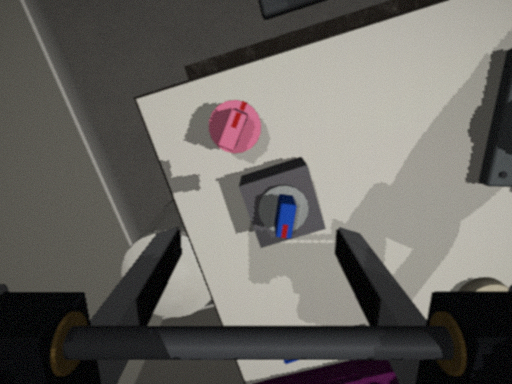

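```bash
python3 - <<'E'
from h import *
im=cv2.imread('pics/w1.png')[:,:,::-1]
crop(im,'c2.png',235,155,335,255,8)
E
```

```text
(no output)
```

View pics/c2.png

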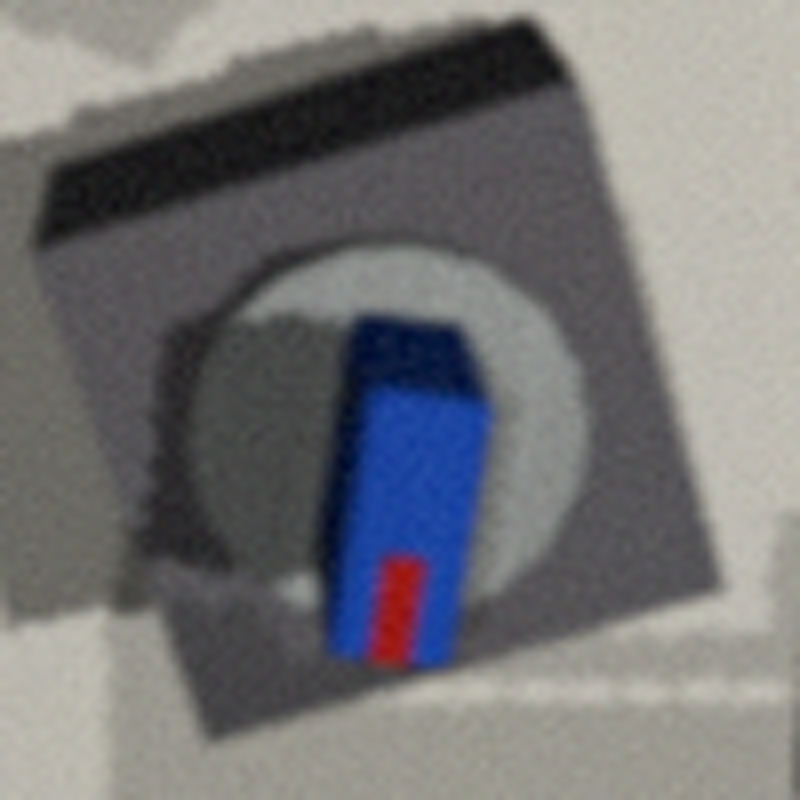

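```bash
cat >> h.py <<'E'
def blocktop(im,s,z):
    h=cv2.cvtColor(im,cv2.COLOR_RGB2HSV)
    m=cv2.inRange(h,(105,120,135),(130,255,255))
    best=max(blobs(m,20),key=lambda b:b[0][4])
    x,y,w,hh,_=best[0]
    mm=np.zeros_like(m);mm[y-2:y+hh+3,x-2:x+w+3]=(m|red(im))[y-2:y+hh+3,x-2:x+w+3]
    pts=np.argwhere(mm)[:,::-1].astype(float)
    rp=np.argwhere(mm&red(im))[:,::-1].astype(float)
    P=np.array([ray('wrist',p,z,s) for p in pts])[:,:2]; Rp=np.array([ray('wrist',p,z,s) for p in rp])[:,:2].mean(0)
    (c,sz,a)=cv2.minAreaRect((P*1000).astype(np.float32))
    B=cv2.boxPoints((c,sz,a))/1000
    e=[B[1]-B[0],B[2]-B[1]]; L=max(e,key=np.linalg.norm); ctr=B.mean(0)
    if L@(Rp-ctr)<0:L=-L
    ev,V=np.linalg.eigh(np.cov(P.T)); v=V[:,1]; v=v*np.sign(v@L)
    return ctr,P.mean(0),[np.linalg.norm(x) for x in e],np.arctan2(L[1],L[0]),np.arctan2(v[1],v[0]),np.arctan2(*(Rp-P.mean(0))[::-1])
E
python3 - <<'E'
from h import *
s=r.sense();im=cv2.imread('pics/w1.png')[:,:,::-1].copy()
print(blocktop(im,s,.09))
C=[(235+x/8-.5,155+y/8-.5) for x,y in [(366,393),(490,400),(455,664),(328,657)]]
Q=np.array([ray('wrist',c,.09,s)[:2] for c in C]);print(Q.mean(0),Q)
d=(Q[2]+Q[3]-Q[0]-Q[1])/2;print(np.arctan2(d[1],d[0]),np.linalg.norm(d),np.linalg.norm(Q[1]-Q[0]))
# flange centre: ellipse extreme points of circle in crop approx centre x=388 radius 200, centre y ~ 440
for y in(430,440): print(ray('wrist',(235+389/8-.5,155+y/8-.5),.056,s))
E
```

```text
(array([ 0.49836755, -0.26054835], dtype=float32), array([ 0.49716543, -0.26005174]), [np.float32(0.034349047), np.float32(0.014007297)], np.float32(-0.4068724), np.float64(-0.4131990061604748), np.float64(-0.43545044785348536))
[ 0.49808926 -0.26083747] [[ 0.47966529 -0.26131774]
 [ 0.48464445 -0.24735216]
 [ 0.51665704 -0.25996142]
 [ 0.51139026 -0.27471856]]
-0.38745314371800504 0.034420198147815266 0.014826640602899625
[ 0.49714222 -0.26054867  0.056     ]
[ 0.4985109  -0.26091432  0.056     ]
```

Call:
drive_tool --pt "0.094 0.028 0.03 0 0 0 0" --pt "0.094 0 0 0.03 0 0 0.115" --pt "0.094 0 0 0.03 0 0 0" --pt "0.094 0 0 0 0 0 0"

```text
clock: 3.08
position: [0.4997, -0.2508, 0.1573]
orientation: [-0.001, 0.832, 0.555, -0.001]
wrist_force: [-0.3, -0.0, 0.7]
width: 0.998
```

```bash
python3 - <<'E'
from h import *
s,im=snap('wrist','w2.png')
print(s['position'],yaw(s))
print(blocktop(im,s,.09)); print(totool(np.array([.498,-.2607,.076])-s['position'],s))
E
```

```text
[ 0.49968165 -0.25076     0.15733996] (np.float64(1.1760348126506737), array([-0.00276517,  0.00145213, -0.99999512]))Traceback (most recent call last):
  File "<stdin>", line 4, in <module>
  File "h.py", line 42, in blocktop
    P=np.array([ray('wrist',p,z,s) for p in pts])[:,:2]; Rp=np.array([ray('wrist',p,z,s) for p in rp])[:,:2].mean(0)
                                                            ~~~~~~~~~~~~~~~~~~~~~~~~~~~~~~~~~~~~~~~~~~^^^^^^
IndexError: too many indices for array: array is 1-dimensional, but 2 were indexed
```

View pics/w2.png

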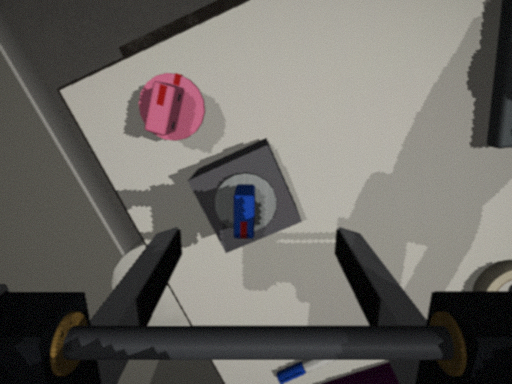

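```bash
python3 - <<'E'
from h import *
im=cv2.imread('pics/w2.png')[:,:,::-1]
crop(im,'c3.png',210,165,290,245,10)
s=r.sense();print(totool(np.array([.498,-.2607,.076])-s['position'],s), proj('wrist',(.498,-.2607,.09),s))
E
```

```text
[-0.00945514  0.00093584  0.08307859] [245.23406416 213.62165665]
```

View pics/c3.png

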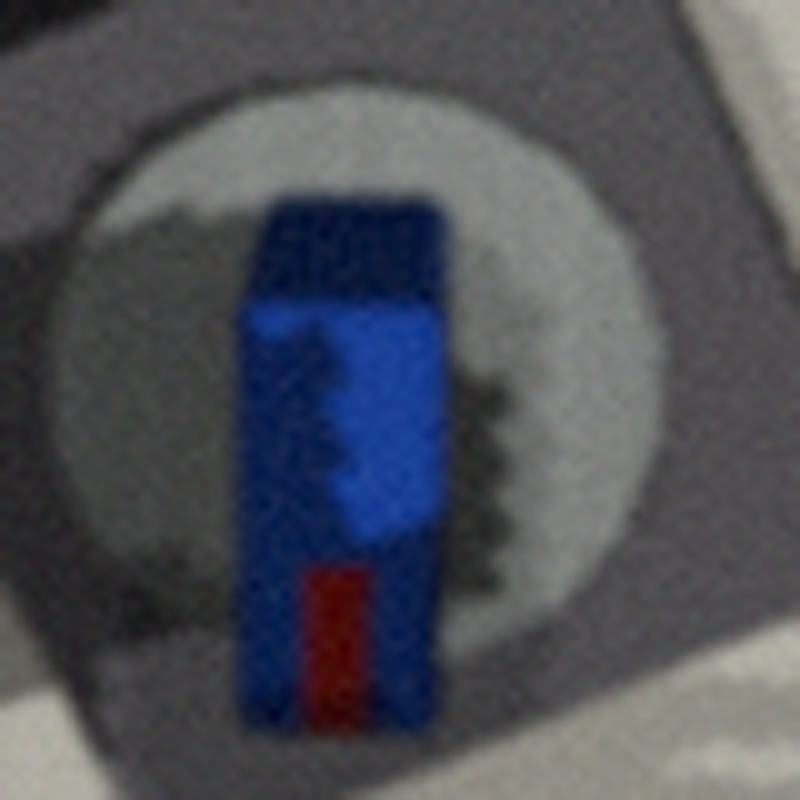

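Call:
drive_tool --pt "0.094 -0.0105 0.002 0 0 0 0" --pt "0.094 0 0 0.035 0 0 0" --pt "0.094 0 0 0.03 0 0 0" --pt "0.094 0 0 0 0 0 0"

```text
clock: 3.62
position: [0.5028, -0.2661, 0.1007]
orientation: [0.007, 0.832, 0.555, 0.002]
wrist_force: [-0.9, -0.1, 0.8]
width: 0.998
```

```bash
python3 - <<'E'
from h import *
s=r.sense()
print(s['position'],yaw(s),totool(np.array([.499,-.261,.0765])-s['position'],s))
E
```

```text
[ 0.50283058 -0.26606256  0.10068414] (np.float64(1.177541787294915), array([ 0.0109388 , -0.00906043, -0.99989912])) [ 0.00330925 -0.00580577  0.02409393]
```

```bash
cat >> h.py <<'E'
def delta(p,yw,tiltx=0):
    from scipy.spatial.transform import Rotation as Ro
    s=r.sense(); w,x,y,z=s['orientation']; A=Ro.from_quat([x,y,z,w])
    B=Ro.from_matrix(np.array([[np.cos(yw),np.sin(yw),0],[np.sin(yw),-np.cos(yw),0],[0,0,-1]]))
    print('t',round(s['clock'],2),'pos',s['position'].round(4),'yaw',round(yaw(s)[0],4),'zt',yaw(s)[1].round(4)[:2],'F',s['wrist_force'].round(1),'w',round(s['width'],3))
    print('shift',A.inv().apply(np.array(p)-s['position']).round(4),'turn',(A.inv()*B).as_rotvec().round(4))
E
python3 -c "
from h import *
delta((.4985,-.261,.0765),1.172)"
```

```text
t 3.62 pos [ 0.5028 -0.2661  0.1007] yaw 1.1775 zt [ 0.0109 -0.0091] F [-0.9 -0.1  0.8] w 0.998
shift [ 0.0031 -0.0063  0.0241] turn [0.0136 0.0041 0.0056]
```

Call:
drive_tool --pt "0.094 0.003 -0.006 0.01 0.0135 0.004 0.005" --pt "0.094 0 0 0.014 0 0 0" --pt "0.094 0 0 0 0 0 0"

```text
clock: 4.0
position: [0.5005, -0.2631, 0.0794]
orientation: [0.003, 0.833, 0.553, 0.001]
wrist_force: [0.2, 0.4, -0.9]
width: 0.999
```

```bash
python3 -c "
from h import *
delta((.4985,-.261,.0765),1.172)"
```

```text
t 4.0 pos [ 0.5005 -0.2631  0.0794] yaw 1.1717 zt [ 0.0049 -0.0038] F [ 0.2  0.4 -0.9] w 0.999
shift [ 0.0011 -0.0027  0.0029] turn [ 0.006   0.0016 -0.0003]
```

Call:
drive_tool --pt "0.094 0.001 -0.003 0.003 0.006 0.0015 0" --pt "0.03 0 0 0 0 0 0" --pt "0.03 0 0 0 0 0 0" --pt "0.0 0 0 0 0 0 0" --pt "0.0 0 0 0 0 0 0" --pt "0.0 0 0 0 0 0 0" --squeeze 40

```text
clock: 4.75
position: [0.499, -0.2615, 0.0776]
orientation: [0.001, 0.833, 0.553, 0.0]
wrist_force: [-0.1, -0.1, -0.7]
width: 0.504
```

```bash
python3 -c "
from h import *
delta((.4985,-.261,.0765),1.172)"
```

```text
t 4.75 pos [ 0.499  -0.2615  0.0776] yaw 1.172 zt [ 0.0017 -0.0014] F [-0.1 -0.1 -0.7] w 0.504
shift [ 0.0002 -0.0007  0.0011] turn [0.0022 0.0007 0.    ]
```

Still closing.

Call:
drive_tool --pt "0.0 0 0 0 0.002 0 0" --pt "0.0 0 0 0 0 0 0" --pt "0.0 0 0 0 0 0 0" --pt "0.0 0 0 0 0 0 0" --pt "0.0 0 0 0 0 0 0"

```text
clock: 5.38
position: [0.4991, -0.2617, 0.0777]
orientation: [0.0, 0.833, 0.553, -0.0]
wrist_force: [0.7, -0.3, -0.0]
width: 0.164
```

```bash
python3 -c "
from h import *
delta((.4985,-.261,.0775),1.172)"
```

```text
t 5.38 pos [ 0.4991 -0.2617  0.0777] yaw 1.172 zt [-0.0001 -0.001 ] F [ 0.7 -0.3 -0. ] w 0.164
shift [ 0.0004 -0.0008  0.0002] turn [ 0.0003  0.001  -0.    ]
```

Call:
drive_tool --pt "0.0 0 0 0 0 0 0" --pt "0.0 0 0 -0.01 0 0 0" --pt "0.0 0 0 -0.02 0 0 0" --pt "0.0 0 0 -0.03 0 0 0" --pt "0.0 0 0 -0.03 0 0 0" --pt "0.0 0 0 -0.03 0 0 0" --pt "0.0 0 0 0 0 0 0"

```text
clock: 6.25
position: [0.4975, -0.26, 0.2008]
orientation: [-0.002, 0.833, 0.553, -0.001]
wrist_force: [0.7, 0.2, -2.3]
width: 0.165
```

```bash
python3 - <<'E'
from h import *
s,im=snap('wrist','w3.png');delta((.45,.03,.19),1.172)
snap('side','s3.png')
E
```

```text
t 6.3 pos [ 0.4963 -0.2592  0.1988] yaw 1.1721 zt [-0.0073  0.0049] F [-0.7 -0.7 -2.5] w 0.163
shift [ 0.2485 -0.1549  0.0105] turn [-0.0086 -0.0016  0.0001]
```

View pics/w3.png

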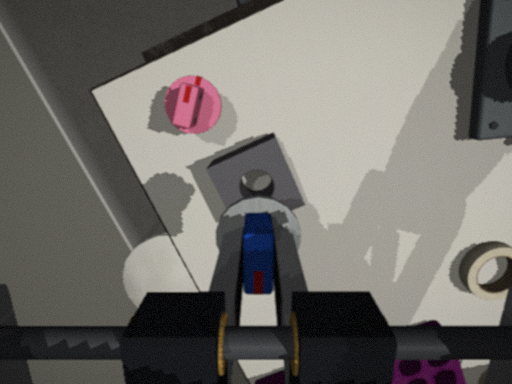

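View pics/s3.png

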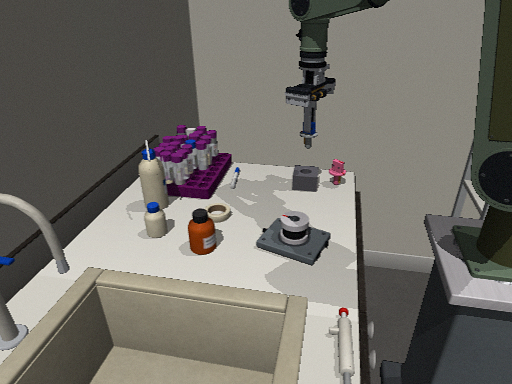

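Call:
drive_tool --pt "0.0 0.03 0 0 -0.008 -0.0015 0" --pt "0.0 0.05 -0.01 0 0 0 0" --pt "0.0 0.055 -0.01 0 0 0 0" --pt "0.0 0.055 -0.01 0 0 0 0" --pt "0.0 0.055 -0.01 0 0 0 0" --pt "0.0 0.04 -0.01 0 0 0 0" --pt "0.0 0.02 0 0 0 0 0" --pt "0.0 0 0 0 0 0 0" --pt "0.0 0 0 0 0 0 0"

```text
clock: 7.48
position: [0.5578, 0.0524, 0.1772]
orientation: [-0.014, 0.834, 0.552, -0.013]
wrist_force: [-0.2, -0.8, -1.2]
width: 0.167
```

```bash
python3 - <<'E'
from h import *
s,im=snap('wrist','w4.png');delta((.56,.03,.2),1.172); np.save('s4.npy',s,allow_pickle=True)
E
```

```text
t 7.53 pos [0.5578 0.0522 0.1772] yaw 1.1686 zt [-0.0369  0.0099] F [-0.1 -1.2 -3. ] w 0.172
shift [-0.0197  0.0099 -0.0231] turn [-0.0379  0.0053 -0.0035]
```

View pics/w4.png

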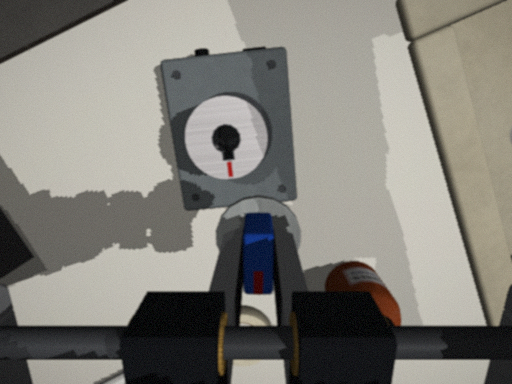

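```bash
cat >> h.py <<'E'
def hub(im,s,guess,z=.075,fill=False):
    g=cv2.cvtColor(im,cv2.COLOR_RGB2GRAY)
    x,y=map(int,guess); h=55
    sub=np.zeros_like(g);sub[y-h:y+h,x-h:x+h]=g[y-h:y+h,x-h:x+h]
    m=(sub>110).astype(np.uint8)*255
    n,l,st,c=cv2.connectedComponentsWithStats(m)
    i=min([j for j in range(1,n) if st[j,4]>800],key=lambda j:np.hypot(*(c[j]-guess)))
    cs,_=cv2.findContours((l==i).astype(np.uint8),cv2.RETR_CCOMP,cv2.CHAIN_APPROX_NONE)
    cs=sorted(cs,key=cv2.contourArea)[::-1]
    P=np.array([ray('wrist',p[0].astype(float),z,s)[:2] for p in cs[0]])
    A=np.c_[2*P,np.ones(len(P))]; q=np.linalg.lstsq(A,(P**2).sum(1),rcond=None)[0]
    rad=np.sqrt(q[2]+q[0]**2+q[1]**2)
    rm=red(im)[y-h:y+h,x-h:x+h]; rp=np.argwhere(rm)[:,::-1]+[x-h,y-h]
    R=np.array([ray('wrist',p.astype(float),z,s)[:2] for p in rp])
    # bore interior: dark
    out=[('face',q[:2],rad)]
    d=(sub<70)&(sub>0)
    n,l,st,c=cv2.connectedComponentsWithStats(d.astype(np.uint8))
    j=max([j for j in range(1,n) if np.hypot(*(c[j]-guess))<25],key=lambda j:st[j,4])
    D=np.argwhere(l==j)[:,::-1]
    Dw=np.array([ray('wrist',p.astype(float),z,s)[:2] for p in D])
    out.append(('red',R.mean(0),len(R)));out.append(('bore px',c[j],st[j],Dw.min(0),Dw.max(0)))
    v=R.mean(0)-q[:2];out.append(('key yaw',np.arctan2(v[1],v[0]),np.linalg.norm(v)))
    return out
E
python3 - <<'E'
from h import *
s=np.load('s4.npy',allow_pickle=True).item();im=cv2.imread('pics/w4.png')[:,:,::-1].copy()
for o in hub(im,s,(226,137)):print(o)
crop(im,'c4.png',170,80,320,305,3.5)
crop(im,'c5.png',180,90,275,185,8)
E
```

```text
('face', array([0.49593185, 0.04953993]), np.float64(0.03402982294095873))
('red', array([0.51996282, 0.04204559]), 48)
('bore px', array([225.97641509, 140.05974843]), array([213, 125,  27,  35, 636], dtype=int32), array([0.48493092, 0.03864369]), array([0.51272261, 0.06033274]))
('key yaw', np.float64(-0.3023033598521166), np.float64(0.02517246240650263))
```

View pics/c5.png

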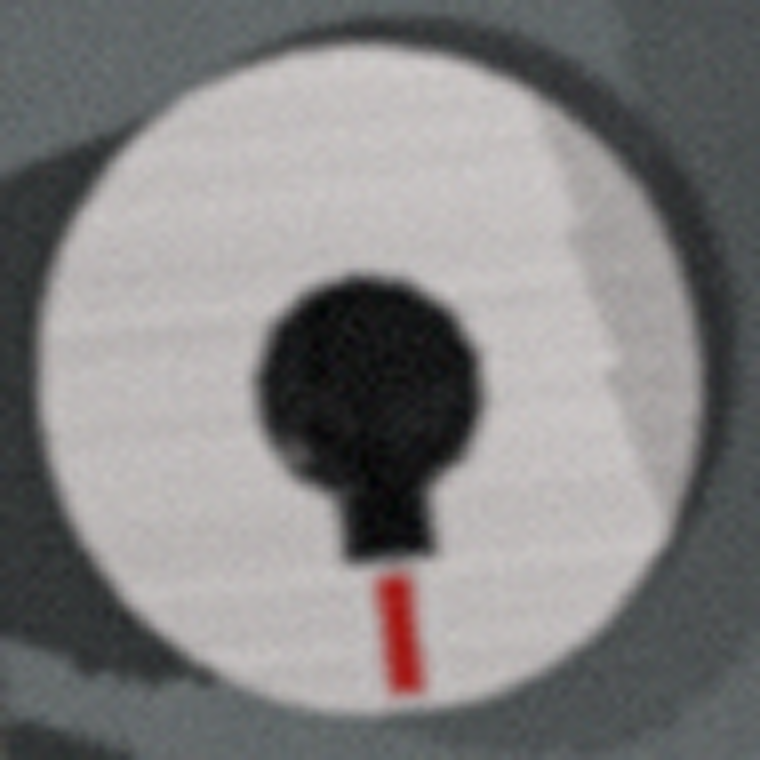

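View pics/c4.png

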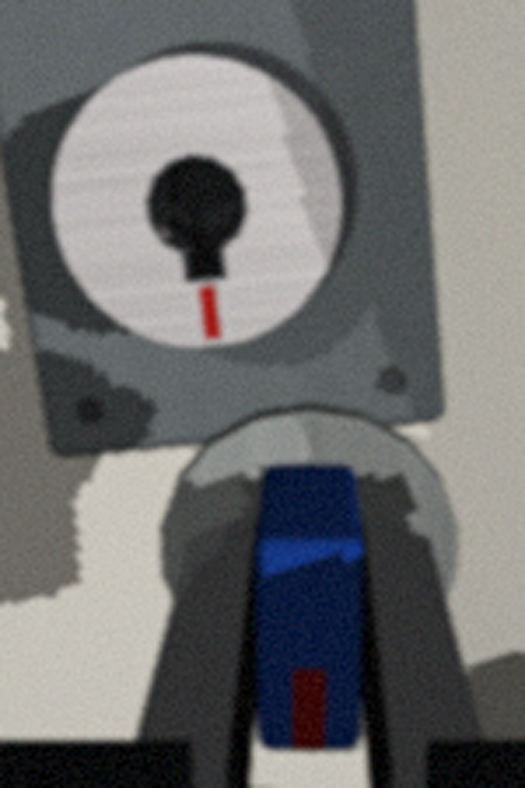

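```bash
python3 - <<'E'
from h import *
m=r.camera_model('wrist');T=m['T_tool_cam']
def tl(u,v,zt):
    d=T[:3,:3]@np.array([(u-m['cx'])/m['fx'],(v-m['cy'])/m['fy'],1]);c=T[:3,3]
    return c+d*(zt-c[2])/d[2]
P=lambda x,y:(170+(x+.5)/3.5-.5,80+(y+.5)/3.5-.5)
for q in [(258,540),(362,540),(360,748),(262,748),(310,644)]: print(tl(*P(*q),-.0123).round(4))
for q in [(309,408),(160,530),(459,530)]: print('fl',tl(*P(*q),.0217).round(4))
# with held flange underside z .0277
def pj(p):
    c=np.linalg.inv(T)@np.r_[p,1]; u=m['fx']*c[0]/c[2]+m['cx'];v=m['fy']*c[1]/c[2]+m['cy'];return ((u-170+.5)*3.5,(v-80+.5)*3.5)
for dy in(-.002,0,.002): print(dy,pj((0,dy-.027,.0217)),pj((0,dy-.018,-.0123)),pj((0,dy+.018,-.0123)))
E
```

```text
[-0.0072 -0.0183 -0.0123]
[ 0.0079 -0.0183 -0.0123]
[ 0.0081  0.0164 -0.0123]
[-0.007   0.0164 -0.0123]
[ 0.0003 -0.0015 -0.0123]
fl [ 0.0002 -0.0278  0.0217]
fl [-0.0262 -0.0051  0.0217]
fl [ 0.0268 -0.0052  0.0217]
-0.002 (np.float64(308.2328084509045), np.float64(401.8099578899996)) (np.float64(308.1903100996942), np.float64(529.9669943733504)) (np.float64(308.16004873031704), np.float64(746.2448848929464))
0 (np.float64(308.2311754947359), np.float64(412.9550759080198)) (np.float64(308.18852763002377), np.float64(542.7062982503166)) (np.float64(308.1584739534518), np.float64(757.4998090892726))
0.002 (np.float64(308.2295522862513), np.float64(424.03366483555646)) (np.float64(308.1867577491772), np.float64(555.3556298514413)) (np.float64(308.15690963386703), np.float64(768.6799951439177))
```

```bash
python3 -c "
from h import *
delta((.4967,.0489,.175),1.2685)"
```

```text
t 7.53 pos [0.5578 0.0522 0.1772] yaw 1.1686 zt [-0.0369  0.0099] F [-0.1 -1.2 -3. ] w 0.172
shift [-0.027  -0.0548  0.0044] turn [-0.0381  0.0035 -0.1   ]
```

Call:
drive_tool --pt "0.0 0 0 0 -0.038 0.0035 -0.1" --pt "0.0 -0.01 -0.02 0 0 0 0" --pt "0.0 -0.01 -0.02 0 0 0 0" --pt "0.0 0 -0.01 0 0 0 0" --pt "0.0 0 0 0 0 0 0"

```text
clock: 8.15
position: [0.5017, 0.0424, 0.1759]
orientation: [0.0, 0.807, 0.59, -0.001]
wrist_force: [0.2, 0.3, -2.8]
width: 0.168
```

```bash
python3 -c "
from h import *
delta((.4967,.0489,.165),1.2685)"
```

```text
t 8.15 pos [0.5017 0.0424 0.1759] yaw 1.2633 zt [-0.0006 -0.0012] F [ 0.2  0.3 -2.8] w 0.168
shift [ 0.0047 -0.0067  0.0109] turn [-0.0002  0.0014 -0.0052]
```

Call:
drive_tool --pt "0.0 0.005 -0.007 0.006 0 0.0015 -0.005" --pt "0.0 0 0 0 0 0 0" --pt "0.0 0 0 0 0 0 0"

```text
clock: 8.52
position: [0.4977, 0.0496, 0.1697]
orientation: [0.0, 0.806, 0.593, 0.001]
wrist_force: [0.4, 0.4, -1.1]
width: 0.169
```

```bash
python3 - <<'E'
from h import *
delta((.4967,.0489,.165),1.2685)
s,im=snap('top','t5.png');crop(im,'c6.png',150,170,270,290,5)
s,im=snap('side','s5.png');crop(im,'c7.png',240,130,350,270,5)
E
```

```text
t 8.53 pos [0.4977 0.0496 0.1697] yaw 1.2684 zt [0.0012 0.0003] F [ 0.4  0.4 -1.1] w 0.169
shift [-0.001  -0.0007  0.0047] turn [ 0.0011 -0.0007 -0.0001]
```

View pics/c7.png

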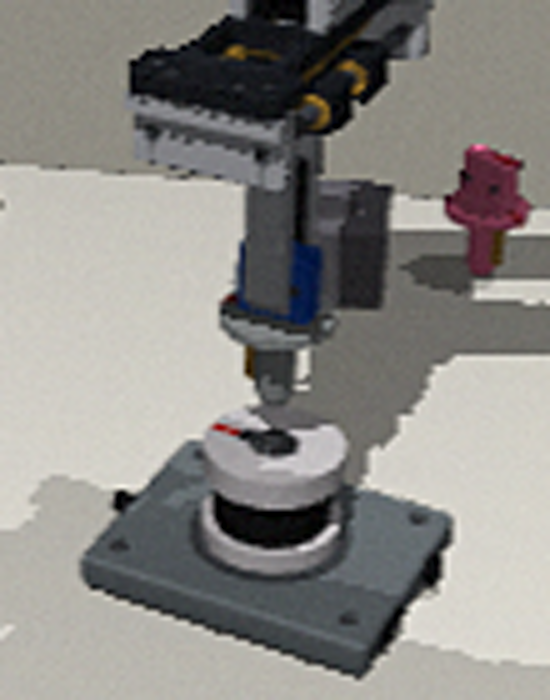

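Call:
drive_tool --pt "0.0 -0.0012 -0.001 0.008 0.001 0 0" --pt "0.0 0 0 0.008 0 0 0" --pt "0.0 0 0 0.004 0 0 0" --pt "0.0 0 0 0 0 0 0" --squeeze 50

```text
clock: 9.12
position: [0.4959, 0.0486, 0.1476]
orientation: [-0.001, 0.806, 0.592, -0.0]
wrist_force: [-0.7, 0.4, -1.9]
width: 0.166
```

```bash
python3 - <<'E'
from h import *
delta((.4967,.0489,.137),1.2685)
E
```

```text
t 9.12 pos [0.4959 0.0486 0.1476] yaw 1.2681 zt [-0.0012  0.0007] F [-0.7  0.4 -1.9] w 0.166
shift [0.0005 0.0007 0.0106] turn [-0.0014 -0.0003 -0.0004]
```

Call:
drive_tool --pt "0.0 0.0005 0.001 0.004 -0.0014 0 0" --pt "0.0 0 0 0.004 0 0 0" --pt "0.0 0 0 0.003 0 0 0" --pt "0.0 0 0 0 0 0 0"

```text
clock: 9.62
position: [0.4972, 0.0488, 0.1362]
orientation: [-0.0, 0.806, 0.592, 0.0]
wrist_force: [0.0, 1.0, -2.0]
width: 0.168
```

```bash
python3 - <<'E'
from h import *
delta((.4967,.0489,.13),1.2685)
s,im=snap('side','s6.png');crop(im,'c8.png',260,180,330,260,8)
s,im=snap('wrist','w6.png');
E
```

```text
t 9.62 pos [0.4972 0.0488 0.1362] yaw 1.2682 zt [0.0003 0.0003] F [ 0.  1. -2.] w 0.168
shift [-0.0001 -0.0005  0.0062] turn [ 0.0002 -0.0004 -0.0003]
```

View pics/c8.png

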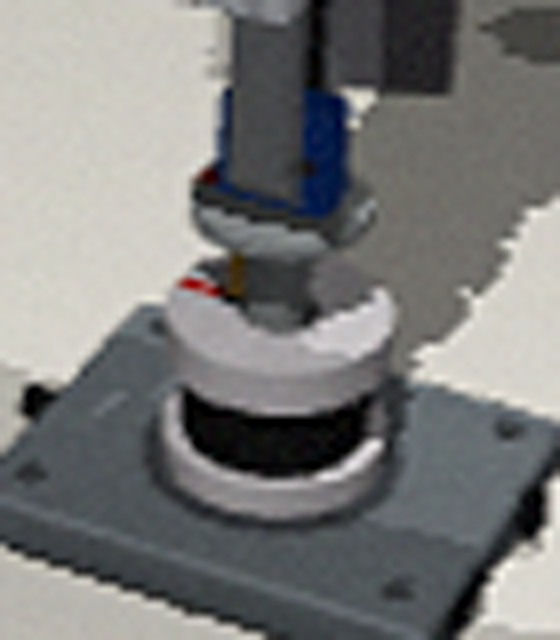

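View pics/w6.png

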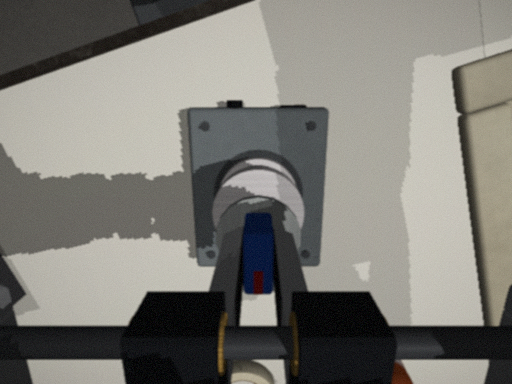

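Call:
drive_tool --pt "0.0 0 -0.0005 0.003 0 0 0" --pt "0.0 0 0 0.003 0 0 0" --pt "0.0 0 0 0.003 0 0 0" --pt "0.0 0 0 0 0 0 0"

```text
clock: 10.22
position: [0.497, 0.0489, 0.127]
orientation: [0.0, 0.806, 0.592, 0.0]
wrist_force: [-0.8, 0.9, -2.2]
width: 0.168
```

```bash
python3 - <<'E'
from h import *
delta((.4967,.0489,.12),1.2685)
E
```

```text
t 10.22 pos [0.497  0.0489 0.127 ] yaw 1.2682 zt [0.0011 0.0001] F [-0.8  0.9 -2.2] w 0.168
shift [-0.0001 -0.0003  0.007 ] turn [ 0.001  -0.0004 -0.0003]
```

Call:
drive_tool --pt "0.0 0 0 0.004 0.001 0 0" --pt "0.0 0 0 0.004 0 0 0" --pt "0.0 0 0 0.004 0 0 0" --pt "0.0 0 0 0 0 0 0"

```text
clock: 10.72
position: [0.4969, 0.0489, 0.114]
orientation: [-0.0, 0.806, 0.592, 0.0]
wrist_force: [0.2, 0.2, -2.1]
width: 0.167
```

```bash
python3 - <<'E'
from h import *
delta((.4967,.0489,.1027),1.2685)
E
```

```text
t 10.72 pos [0.4969 0.0489 0.114 ] yaw 1.2681 zt [0.     0.0004] F [ 0.2  0.2 -2.1] w 0.167
shift [-0.0001 -0.0002  0.0113] turn [-0.0001 -0.0004 -0.0004]
```

Call:
drive_tool --pt "0.0 0 0 0.003 0 0 0" --pt "0.0 0 0 0.003 0 0 0" --pt "0.0 0 0 0.003 0 0 0" --pt "0.0 0 0 0.002 0 0 0" --pt "0.0 0 0 0 0 0 0" --squeeze 60

```text
clock: 11.35
position: [0.4973, 0.0489, 0.1069]
orientation: [-0.0, 0.805, 0.593, -0.0]
wrist_force: [-3.8, 0.1, 4.4]
width: 0.167
```

```bash
python3 - <<'E'
from h import *
delta((.4967,.0489,.1027),1.2685)
E
```

```text
t 11.35 pos [0.4973 0.0489 0.1069] yaw 1.2687 zt [-0.0006  0.0001] F [-3.8  0.1  4.4] w 0.167
shift [-0.0002 -0.0006  0.0042] turn [-0.0006  0.0001  0.0002]
```

Call:
drive_tool --pt "0.0 0 -0.0006 0.004 0 0 0" --pt "0.0 0 -0.0003 0.004 0 0 0" --pt "0.0 0 0 0.004 0 0 0"

```text
clock: 11.72
position: [0.4974, 0.0489, 0.1026]
orientation: [0.0, 0.805, 0.593, -0.001]
wrist_force: [-16.2, 0.8, 35.8]
width: 0.164
```

```bash
python3 - <<'E'
from h import *
delta((.4967,.0489,.1027),1.2685)
E
```

```text
t 11.72 pos [0.4974 0.0489 0.1026] yaw 1.2695 zt [-0.0008 -0.001 ] F [-16.2   0.8  35.8] w 0.164
shift [-0.0002 -0.0007 -0.0001] turn [-0.0005  0.0012  0.001 ]
```

Call:
drive_tool --pt "0.0 0 -0.001 0.002 0 0 0" --pt "0.0 0 -0.0005 0.0025 0 0 0"

```text
clock: 11.98
position: [0.4973, 0.049, 0.1027]
orientation: [0.001, 0.805, 0.593, 0.0]
wrist_force: [-6.2, -0.1, 15.5]
width: 0.165
```

```bash
python3 - <<'E'
from h import *
delta((.4967,.0489,.1027),1.2685)
s,im=snap('side','s7.png');crop(im,'c9.png',260,180,330,260,7)
s,im=snap('wrist','w7.png')
delta((.4967,.0489,.1027),1.2685)
E
```

```text
t 11.97 pos [0.4973 0.049  0.1027] yaw 1.2699 zt [ 0.0017 -0.0021] F [-6.2 -0.1 15.5] w 0.165
shift [-0.0003 -0.0005 -0.    ] turn [0.0023 0.0015 0.0014]
t 12.07 pos [0.4973 0.049  0.1027] yaw 1.27 zt [ 0.0016 -0.0022] F [-6.  -0.3 12.6] w 0.167
shift [-0.0003 -0.0005 -0.    ] turn [0.0022 0.0016 0.0015]
```

View pics/c9.png

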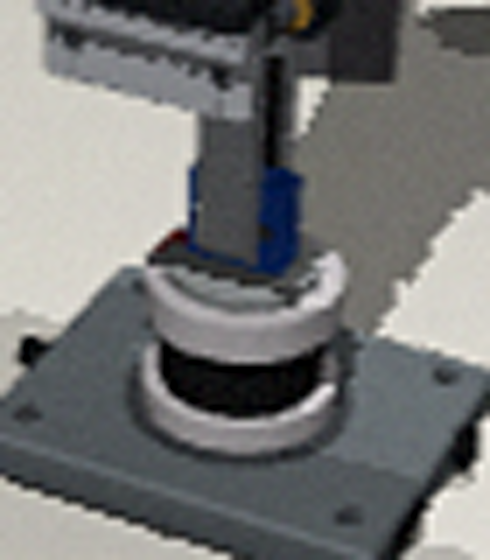

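View pics/w7.png

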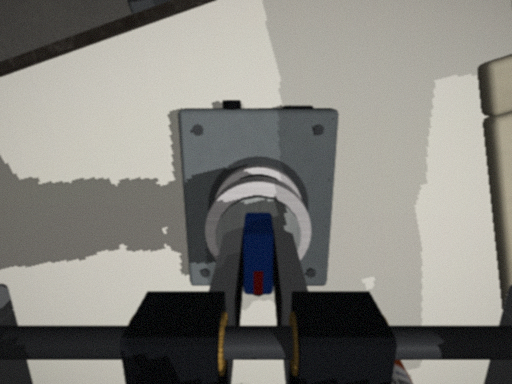

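Call:
drive_tool --pt "0.0 0 -0.0005 0.003 0.002 0.001 0.001" --pt "0.0 0 -0.0005 0.0035 0.001 0 0"

```text
clock: 12.32
position: [0.4974, 0.049, 0.1026]
orientation: [0.0, 0.805, 0.593, -0.001]
wrist_force: [-9.9, 0.7, 23.9]
width: 0.165
```

```bash
python3 - <<'E'
from h import *
for i in range(5):
    delta((.4967,.0489,.1027),1.2685); r.grab_frame('side')
delta((.4967,.0489,.1027),1.2685); print(np.abs(r.sense()['qd']).max())
s,im=snap('top','t8.png')
for n,p in[('bottle',(175,157)),('tape',(233,149))]:pass
a=cv2.imread('pics/top0.png');b=im[:,:,::-1];cv2.imwrite('pics/cmp.png',np.hstack([a[60:200,130:390],b[60:200,130:390]]))
E
```

```text
t 12.32 pos [0.4974 0.049  0.1026] yaw 1.2698 zt [-0.0003 -0.0015] F [-9.9  0.7 23.9] w 0.165
shift [-0.0003 -0.0006 -0.0001] turn [0.0001 0.0015 0.0013]
t 12.38 pos [0.4973 0.049  0.1026] yaw 1.2699 zt [-0.0003 -0.0015] F [-9.6 -0.6 21.6] w 0.166
shift [-0.0003 -0.0006 -0.0001] turn [0.0001 0.0015 0.0014]
t 12.43 pos [0.4974 0.049  0.1027] yaw 1.2698 zt [-0.0002 -0.0015] F [-9.8  0.6 22.1] w 0.164
shift [-0.0003 -0.0006 -0.    ] turn [0.0003 0.0015 0.0013]
t 12.47 pos [0.4974 0.049  0.1026] yaw 1.2699 zt [-0.0001 -0.0015] F [-9.8 -0.6 21.1] w 0.167
shift [-0.0003 -0.0006 -0.0001] turn [0.0003 0.0015 0.0014]
t 12.53 pos [0.4974 0.049  0.1027] yaw 1.2698 zt [-0.0001 -0.0015] F [-9.7 -0.  21.5] w 0.168
shift [-0.0003 -0.0006 -0.    ] turn [0.0004 0.0015 0.0013]
t 12.57 pos [0.4974 0.049  0.1026] yaw 1.2698 zt [-0.0001 -0.0015] F [-9.9 -0.6 20.9] w 0.168
shift [-0.0003 -0.0006 -0.0001] turn [0.0004 0.0015 0.0013]
0.0011968832015859412
```

View pics/cmp.png

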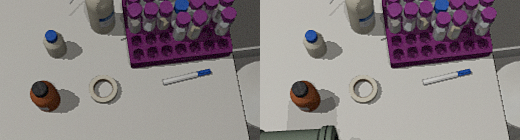

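Bottle, tape and pen show no movement between the first and last top pictures. The flange is seated and the push holds steady at about 21 N, so I'm handing in.

```bash
python3 - <<'E'
from h import *
print(r.finish_job()); delta((.4967,.0489,.1027),1.2685)
E
```

```text
the job is handed in; nothing more can be done
None
the job is handed in; nothing more can be done
```

The spindle is in the hub with its key in the keyway and its flange down on the hub face. The arm was still gripping it and pushing down when I handed the job in at about 12.6 s; no verdict was reported.

**How it went:** I gripped the blue block across its 16 mm, lifted the spindle out of the parking block and turned it to the keyway direction, about -0.30 rad, as measured in the wrist picture. It went down into the bore with no contact force until it met the ejector.

**Last checks:**
- **Seating:** the TCP stood at z = 0.1026 m, where 0.1027 m is flush. This assumes the spindle did not slip in the grip, and I found no sign that it did. The side picture also shows the flange on the hub face.
- **Alignment:** the tool was within 0.002 rad of the keyway direction and of vertical. Its position was about 0.7 mm from the measured hub axis.
- **Push:** the upward force on the tool held at about 21 N over several readings, with the arm at rest and the grip set to 60 N (opening about 15.6 mm).
- **Bottle, tape roll and pen:** unmoved when I compared the first and last top pictures.

**What disagreed:**
- A sideways force of about 10 N along -x remained, so the shaft leans lightly on the bore wall. This fits the small position offset.
- My rough by-eye readings of the hub in the top and side pictures were a few mm off the wrist measurement. I used the wrist one because its fitted hub radius came out at 34.0 mm, as given.

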